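# Clamp the clip-top jar shut

## Task

Close the open clip-top jar: swing its lid down onto the rubber seal, then bring the wire bail up over the lid and press its lever until it snaps over center and the jar is clamped shut. The lid is ceramic, so work gently, with no more than a firm thumb push, and leave the other jar (already clamped) and everything else on the counter where they are.

Things in the scene. Friction and masses are not known exactly. Their poses are not given: they have to be found in the camera images.
- jar: The jar to close: brown glass, 132 mm wide, neck 104 mm, 177 mm tall when shut; its foot ring (148 mm wide, 30 mm tall) is screwed down. Origin: centre of its underside on the counter; z up, -x its front (clasp side, roughly towards the robot), +x its back (lid hinge). Of two like jars, left and right, it is the one whose lid stands open.
- lid (a joint): White ceramic lid, 104 mm wide, 0.3 kg; its hinge axis runs along the jar's y through point lid_hinge. 0 = shut, a hard stop on the seal; 1.57 = upright; starts between 1.35 and 1.8, limit 1.85. Open, its outer (upper) face looks to the jar's back. The stiff hinge (friction 0.26 N m) holds it wherever it is left, so push it all the way.
- lid_hinge (a point): Point on the lid's hinge axis, level with the lid's underside: x = +60 mm, z = 124 mm in the jar's frame. It does not move. Axes: those of the lid (when shut, those of the jar).
- lid_rim (a point): Point on the lid's rim farthest from the hinge, 112 mm from it along the lid, on the outer face, 10 mm above the underside (the rim is 10 mm thick; inwards the lid rises to 15 mm at 18 mm from its middle). Axes: those of the lid.
- lid_ridge (a point): Top of the rounded ridge on the boss in the middle of the lid: 60 mm from the hinge along the lid, 53 mm above its underside (177 mm above the counter when shut). The boss measures 24 mm along x and 52 mm along y. The bail's crossbar must pass over this ridge. Axes: those of the lid.
- clasp (a joint): Angle of the steel wire bail about point clasp_pivot. 0 = arms level to the front (-x), lever leaning forward and up before the lid; growing = up and over; 1.57 = arms upright, crossbar above the lid's ridge; 1.68 = clamped, a hard stop, lever leaning to the back and up. Starts between 0.1 and 0.4 and stays where left (friction 0.1 N m) while off the ridge.
- clasp_pivot (a point): Pivot of the bail: axis along the jar's y, x = 0, z = 112 mm in the jar's frame. Arms of 6 mm wire at y = +-63 mm; crossbar 66 mm from the pivot. Axes: those of the bail (arms along its -x). With the lid shut the springy crossbar meets the ridge at about 1.43 and resists until dead center (1.57) with up to 0.7 N m; then the push collapses, and by 1.62 it snaps to 1.68 and stays.
- crossbar (a point): Middle of the bail's crossbar. From here sticks out the rigid lever, a flat plate (44 mm wide, reaching 52 mm from the crossbar, 4 mm thick) on which to push, on its front face. It points at clasp + BEND rad above the jar's -x direction; the levers are bent from use, so BEND is anywhere from 0.4 to 1.0 and is not reported: find it by touch or sight. Axes: those of the bail.
- jar_b: The second jar, same size and shape, already clamped shut, fixed; its lid and bail do not move. Shows what the result looks like. Origin as for the first.
- cup: small open steel cup, 66 mm wide, 60 mm tall, upright; bystander; origin at the centre of its underside
- syrup: amber bottle with a yellow cap, 76 mm wide, 190 mm tall; bystander; origin at the centre of its underside
- bowl: steel bowl, 140 mm wide, 60 mm tall; bystander; origin at the centre of its underside
- mug: white mug, 80 mm wide, 90 mm tall, handle at its +y; bystander; origin at the centre of its underside
- spoon: steel spoon 200 mm long lying along its own x axis; bystander
- spatula: black spatula 240 mm long lying along its own x axis; bystander
- can: can 74 mm wide, 100 mm tall; bystander; origin at the centre of its underside

How it is judged:
On the way:
1. the lid is shut while the bail is still off it (value of joint lid below 0.04 rad and value of joint clasp below 1.4 rad), for 0.2 s.
At the end, for the whole second after the job is handed in: The lid is fully down on the seal (within 0.03 rad) and the bail has snapped over center and stays there (clasp beyond 1.62 rad, at rest) (value of joint lid below 0.03 rad and value of joint clasp above 1.62 rad and velocity of joint clasp below 0.1 rad/s); the robot touches nothing.
It fails at once if the jar, its lid or its bail is pressed with more than 50 N (contact force between jar and the fingers above 50 N or contact force between jar and the arm above 50 N).
It fails at once if the other jar is pushed with more than 5 N (contact force between jar_b and the fingers above 5 N or contact force between jar_b and the arm above 5 N).
It fails at once if a bystander is moved by more than 30 mm (distance of any of cup, syrup, bowl, mug, spoon, spatula, can from where it was at the start of the episode above 0.03 m).
It also fails if it takes over 64 s, if anything falls off the work surface, if the arm or the gripper's body presses on something with over 40 N, if the wrist force passes 120 N, or if a joint passes its speed limit or range.

## Robot

A 6-joint arm with a two-finger parallel gripper is mounted at the origin on the work surface. World frame = base frame: x ahead of the robot, y to its left, z up, the work surface at z = 0. Lengths are in m, angles in rad, forces in N, time in s.
With the tool pointing down it reaches from about 0.25 to 0.775 m from the base axis. Payload 4 kg.
Tool frame: the origin (TCP) lies on the centre line of the jaws, within the pads' length; the fingertips stand 8 mm ahead of it and the grasp point (between the pads) lies 11 mm behind it; z points along the fingers, y is the direction in which the jaws open and shut (so a half turn about z gives the same grasp; the last joint's range is limited). The gripper opens to 94 mm and grips with 3 to 60 N. Pads are 16 mm wide; open, the fingers measure 119 mm over their backs; the gripper's body (75 mm by 177 mm) begins 78 mm behind the grasp point.
Start: joints at [-1.315, 0.087, 1.371, -0, 1.684, -0.103], TCP at [0.193, -0.515, 0.214] pointing down, gripper open.
Joint ranges: [-3.1, 3.1], [-0.76, 2.03], [0.27, 2.55], [-1.08, 4.22], [0.17, 2.65], [-2.57, 2.57]. Speed limits (rad/s): [2.79, 2.79, 3.14, 3.14, 3.14, 3.14].

## Interface

Orientations are given as [roll, pitch, yaw] about the fixed x, y, z axes, in that order (R = Rz(yaw) Ry(pitch) Rx(roll)).
In Python, from bench import * gives the robot as it stands.
- The arm moves only by the tool step_arm, never from a script. Its argument "steps" is a list of rows, each an object of numbers: "jaw": the opening, from 0 (shut) to 1 (fully open); "tx", "ty", "tz": the shift along the tool's x, y, z in m; "ax", "ay", "az": the turn, a rotation vector about the tool's x, y, z in rad. In form: [{"jaw": .., "tx": .., "ty": .., "tz": .., "ax": .., "ay": .., "az": ..}, ...]. A call has 1 to 8 rows; each row is the pose to reach, as a shift and turn from the pose measured when the call began, along the tool's axes at that moment; what a row does not reach only later rows make up. A row lasts 1/10 s, in which the tool goes at most 50 mm and 8.59 degrees, less where a joint would pass 70% of its speed; a pose out of reach is approached as far as the arm can. A call with a gripper value outside its range is refused whole. The fingers move at their own pace and stop on an object; the grip force is fixed at half the most. Time passes only in rows, so rows that repeat a pose let the fingers close. It gives the time, the measured TCP pose, the force and the opening at its end, in the units of the state.
- get_obs(): the state, without advancing time (a new reading comes with each control period).
- snapshot(name): name is "side" or "top" or "wrist"; returns (picture, depth): 420x560x3 uint8, red, green, blue; 420x560 float32, m along the optical axis (not along the pixel's ray), 0 where there is no reading.
- camera_model(name): a dict with "intrinsics" (3x3 intrinsics, pixels), "origin" and "orientation" of the camera in the world. Camera axes: x right, y down, z forward; pixel columns grow to the right and rows downward; lengths in m; the calibration is good to about 2 mm. A picture is of the moment at which its call begins: read the wrist's pose just before it. camera_model takes no time and is no camera call; for the wrist camera it gives the pose at the moment of the call.
- close_job(): hands the job in, once; it reports no verdict.
Trained networks look in the newest picture that a camera, given by its name, has taken for a name from the list of things; names that differ only in an ending like _2 or _b are one class to them, and where a whole thing is asked for, a point or a joint stands for the part that bears it (a point fixed in the world has none). Each returns a list of dicts, best first, with "confidence" (0 to 1); they miss things now and then, are a little off and sometimes report something else, mostly with a low value. They report only what shows in the picture. A call takes as long as a camera call.
- silhouettes(camera, query): "pixels" (420x560 bool, what is visible of it) and "rect" ([left, top, right, bottom] in pixels, round what is visible of it).
The state is a dict: "time": time; "joint_positions": joint angles; "qvel": joint speeds; "joint_torque": joint torques, N m; "tool_pos": TCP position; "ee_rot": TCP orientation; "wrist_force": force on the tool from outside, world axes, zero at the start; "wrist_torque": the same for the moment, N m; "width": finger opening in m.
Only numpy, scipy, OpenCV 4.12 (cv2) and the standard library are available. Lean on these libraries where they do the work, as an engineer would, in place of code of your own. Each camera call takes 0.05 s, during which the arm holds its last target. There are 200 camera calls.

## Working session

There is one attempt and no reset: what is moved stays moved. The work goes in short steps, Python scripts to look and compute and a tool call to move; the robot and the scene stay as the last step left them, time stands still between calls to the robot, and variables do not carry over. Pictures are saved under pics/ and viewed, about 8 in all and at most 12, crops included, and the job is handed in when it is done.

Besides the shell and the picture viewer there is one more tool, called after "Request:" as name(argument=value, ...) on one line, values as JSON. step_arm: Moves the arm, as the interface text tells. Its arguments: {"type":"object","properties":{"steps":{"type":"array"}},"required":["steps"]}

```bash
mkdir -p pics; cat > h.py <<'E'
from bench import *
import numpy as np, cv2
from scipy.spatial.transform import Rotation as R
def cam(n):
    c=camera_model(n); K=np.array(c["intrinsics"]); o=np.array(c["origin"]); r=np.array(c["orientation"])
    if r.shape!=(3,3): r=R.from_euler('xyz',r).as_matrix()
    return K,o,r
def cloud(n,d):
    K,o,r=cam(n); v,u=np.mgrid[0:d.shape[0],0:d.shape[1]]
    p=np.stack([(u-K[0,2])/K[0,0]*d,(v-K[1,2])/K[1,1]*d,d],-1)
    return p@r.T+o
def proj(n,P):
    K,o,r=cam(n); q=(np.atleast_2d(P)-o)@r; return (q[:,:2]/q[:,2:])*[K[0,0],K[1,1]]+K[:2,2]
E
python3 - <<'E'
from h import *
ims=[]
for n in ["top","side"]:
    im,d=snapshot(n); cv2.imwrite(f"pics/{n}0.png",im[:,:,::-1]); ims.append(im); np.save(f"{n}0.npy",d)
    P=cloud(n,d); print(n,camera_model(n))
    for q in ["jar","lid","clasp","crossbar"]:
        for s in silhouettes(n,q):
            m=s["pixels"]&(d>0); p=P[m]
            print(q,round(s["confidence"],2),s["rect"],m.sum(),np.median(p,0).round(3),p.min(0).round(3),p.max(0).round(3)) if m.sum() else 0
cv2.imwrite("pics/both.png",cv2.resize(np.vstack(ims),(560,840))[:,:,::-1])
print(get_obs())
E
```

```text
top {'intrinsics': array([[426.59387804,   0.        , 282.36365865],
       [  0.        , 426.59387804, 203.59219759],
       [  0.        ,   0.        ,   1.        ]]), 'origin': array([3.69602962e-01, 8.74298346e-04, 1.17415314e+00]), 'orientation': array([-2.96936737, -0.02700845, -1.55769102])}
jar 0.78 [181.6, 169.6, 244.7, 242.8] 2911 [0.554 0.141 0.133] [ 0.472  0.077 -0.004] [0.665 0.249 0.216]
jar 0.65 [302.4, 170.2, 358.6, 262.5] 3557 [ 0.509 -0.149  0.123] [ 0.414 -0.249 -0.007] [ 0.644 -0.082  0.24 ]
jar 0.48 [256.1, 257.9, 281.4, 284.9] 489 [0.388 0.001 0.012] [ 0.356 -0.031 -0.003] [0.42  0.031 0.064]
jar 0.37 [316.3, 170.5, 358.8, 200.0] 820 [ 0.576 -0.154  0.194] [ 0.568 -0.242 -0.007] [ 0.672 -0.105  0.24 ]
lid 0.81 [313.4, 170.4, 363.0, 198.5] 788 [ 0.574 -0.155  0.194] [ 0.568 -0.242 -0.006] [ 0.663 -0.105  0.24 ]
lid 0.49 [419.5, 191.8, 468.4, 246.4] 2157 [ 0.535 -0.471  0.025] [ 0.46  -0.546 -0.006] [ 0.611 -0.387  0.066]
clasp 0.79 [306.8, 229.9, 363.1, 257.3] 233 [ 0.437 -0.155  0.15 ] [ 0.421 -0.241  0.002] [ 0.495 -0.092  0.182]
clasp 0.42 [359.4, 235.2, 
[... 1025 characters left out ...]
-0.005] [ 0.554 -0.129  0.18 ]
{'time': 0.5, 'joint_positions': array([-1.31509771e+00,  8.72049769e-02,  1.37075520e+00, -2.24484322e-05,
        1.68362975e+00, -1.03125007e-01]), 'qvel': array([-0.00113945, -0.0010923 , -0.00249838, -0.00212633, -0.00069683,
        0.00241013]), 'joint_torque': array([-1.02212780e-03, -3.39624131e+01, -3.02266717e+01,  7.16971233e-02,
        2.43804610e-02, -2.45223379e-05]), 'tool_pos': array([ 0.19311718, -0.51496623,  0.21347511]), 'ee_rot': array([3.14159224e+00, 2.24671567e-05, 3.58821100e-01]), 'wrist_force': array([ 0.2867557 ,  0.22904507, -0.24762607]), 'wrist_torque': array([-0.02739757, -0.00422527, -0.02165955]), 'width': 0.0938464417077257}
```

View pics/side0.png

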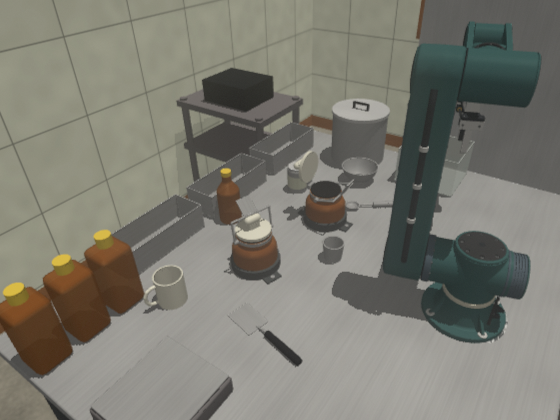

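View pics/top0.png

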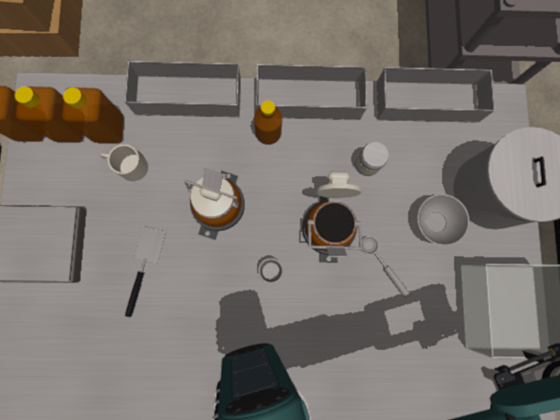

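The side view shows the open jar at (325,205) with its lid upright at (308,165) behind it, and the clamped jar at (255,245). In the top view the open jar is at (333,225), with the lid at (340,188), crossbar at row 247 and lever at (330,255). The can is at (375,157) and the syrup at (267,122).

```bash
python3 - <<'E'
from h import *
im=cv2.imread("pics/top0.png"); d=np.load("top0.npy"); P=cloud("top",d)
for q in ["can","syrup","spoon","cup"]:
    for s in silhouettes("top",q)[:2]:
        m=s["pixels"]&(d>0); print(q,round(s["confidence"],2),np.round(s["rect"]),np.median(P[m],0).round(3),np.percentile(P[m],98,axis=0).round(3))
L=silhouettes("top","lid")[0]; m=L["pixels"]&(P[...,2]>.13)&(P[...,2]<.26); p=P[m]
xy=p[:,:2]; 
hi=p[p[:,2]>.222]; print("lid top",hi.mean(0).round(4),hi.min(0).round(3),hi.max(0).round(3))
for z0,z1 in[(.13,.16),(.16,.18),(.18,.2),(.2,.215),(.215,.23),(.23,.26)]:
    a=p[(p[:,2]>z0)&(p[:,2]<z1)]; print(z0,len(a),a.mean(0).round(4) if len(a) else '', np.polyfit(a[:,1],a[:,0],1).round(4) if len(a)>5 else '')
# neck rim & foot ring
reg=np.zeros(d.shape,bool); reg[195:270,295:372]=1
for z0,z1 in[(.02,.035),(.108,.13)]:
    mm=reg&(P[...,2]>z0)&(P[...,2]<z1)
    pts=P[mm][:,:2]; (c,r)=cv2.minEnclosingCircle(pts.astype(np.float32)); print(z0,len(pts),c,r)
c=reg&(P[...,2]>.12)&(P[...,2]<.2)&(P[...,0]<.462)
q=P[c]; print("clasp",len(q)); 
for u,v in np.argwhere(c)[:, ::-1][::6]: print((u,v),P[v,u].round(3),end=' ')
big=np.hstack([cv2.resize(im[165:275,290:385],None,fx=4,fy=4,interpolation=2),cv2.resize(cv2.imread("pics/side0.png")[140:250,275:370],None,fx=4,fy=4,interpolation=2)])
cv2.imwrite("pics/crop.png",big)
E
```

```text
can 0.93 [355. 142. 389. 175.] [ 0.683 -0.261  0.098] [ 0.723 -0.232  0.104]
syrup 0.98 [254. 101. 282. 144.] [0.763 0.015 0.126] [0.801 0.049 0.192]
syrup 0.25 [318. 171. 362. 199.] [ 0.574 -0.156  0.195] [ 0.619 -0.111  0.236]
spoon 0.97 [363. 234. 410. 299.] [ 0.421 -0.298  0.013] [ 0.483 -0.249  0.022]
spoon 0.25 [315. 172. 364. 200.] [ 0.574 -0.156  0.195] [ 0.619 -0.11   0.236]
cup 0.56 [254. 257. 283. 285.] [0.388 0.001 0.012] [0.418 0.03  0.063]
lid top [ 0.576  -0.1565  0.2305] [ 0.571 -0.193  0.222] [ 0.583 -0.122  0.24 ]
0.13 68 [ 0.5697 -0.1553  0.1486] [0.0124 0.5716]
0.16 78 [ 0.5704 -0.1575  0.1703] [0.0131 0.5724]
0.18 323 [ 0.5964 -0.1546  0.192 ] [-0.0571  0.5876]
0.2 85 [ 0.5731 -0.1518  0.2076] [0.0351 0.5784]
0.215 112 [ 0.575  -0.1527  0.2229] [0.0265 0.5791]
0.23 88 [ 0.5765 -0.157   0.2338] [0.0328 0.5816]
0.02 211 (0.5085670351982117, -0.15568965673446655) 0.07396436482667923
0.108 1606 (0.4956074357032776, -0.15611419081687927) 0.07712197303771973
clasp 321
(np.int64(309), np.int64(241)) [ 0.46  -0.092  0.129] (np.int64(331), np.int64(241)) [ 0.461 -0.147  0
[... 2113 characters left out ...]
np.int64(336), np.int64(253)) [ 0.429 -0.152  0.166] (np.int64(342), np.int64(253)) [ 0.43  -0.167  0.164] (np.int64(329), np.int64(254)) [ 0.426 -0.135  0.171] (np.int64(335), np.int64(254)) [ 0.427 -0.149  0.17 ] (np.int64(341), np.int64(254)) [ 0.427 -0.163  0.173] (np.int64(329), np.int64(255)) [ 0.424 -0.134  0.178] (np.int64(335), np.int64(255)) [ 0.424 -0.148  0.176] (np.int64(341), np.int64(255)) [ 0.424 -0.163  0.174] (np.int64(329), np.int64(256)) [ 0.421 -0.134  0.177] (np.int64(335), np.int64(256)) [ 0.421 -0.147  0.182] (np.int64(341), np.int64(256)) [ 0.422 -0.162  0.175] (np.int64(347), np.int64(256)) [ 0.422 -0.176  0.176] (np.int64(345), np.int64(257)) [ 0.42  -0.172  0.176]
```

View pics/crop.png

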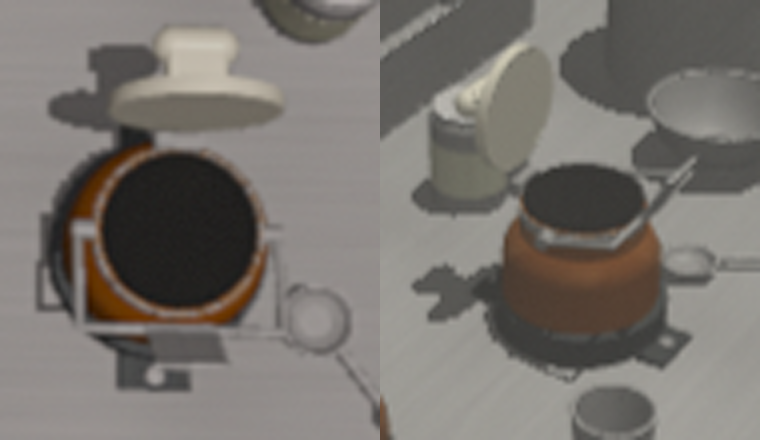

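Jar centre is about (0.509, -0.156) with yaw ≈ 0. The lid stands at about 1.65 rad. The clasp is at about 0.37 and the lever at about 1.05, so BEND ≈ 0.68. I'll go up and over to a point behind the lid.

Request:
step_arm(steps=[{"jaw": 0, "tz": -0.05, "az": 0.12}, {"jaw": 0, "tz": -0.1, "az": 0.24}, {"jaw": 0, "tx": 0.045, "ty": -0.016, "tz": -0.11, "az": 0.359}, {"jaw": 0, "tx": 0.09, "ty": -0.032, "tz": -0.11, "az": 0.359}, {"jaw": 0, "tx": 0.135, "ty": -0.049, "tz": -0.11, "az": 0.359}, {"jaw": 0, "tx": 0.18, "ty": -0.065, "tz": -0.11, "az": 0.359}, {"jaw": 0, "tx": 0.225, "ty": -0.081, "tz": -0.11, "az": 0.359}, {"jaw": 0, "tx": 0.27, "ty": -0.098, "tz": -0.11, "az": 0.359}])

```text
invalid input
```

Request:
step_arm(steps=[{"jaw": 0, "tx": 0, "ty": 0, "tz": -0.05, "ax": 0, "ay": 0, "az": 0.12}, {"jaw": 0, "tx": 0, "ty": 0, "tz": -0.1, "ax": 0, "ay": 0, "az": 0.24}, {"jaw": 0, "tx": 0.045, "ty": -0.016, "tz": -0.11, "ax": 0, "ay": 0, "az": 0.359}, {"jaw": 0, "tx": 0.09, "ty": -0.032, "tz": -0.11, "ax": 0, "ay": 0, "az": 0.359}, {"jaw": 0, "tx": 0.135, "ty": -0.049, "tz": -0.11, "ax": 0, "ay": 0, "az": 0.359}, {"jaw": 0, "tx": 0.18, "ty": -0.065, "tz": -0.11, "ax": 0, "ay": 0, "az": 0.359}, {"jaw": 0, "tx": 0.225, "ty": -0.081, "tz": -0.11, "ax": 0, "ay": 0, "az": 0.359}, {"jaw": 0, "tx": 0.27, "ty": -0.098, "tz": -0.11, "ax": 0, "ay": 0, "az": 0.359}])

```text
time: 1.55
tool_pos: [0.4127, -0.327, 0.3238]
ee_rot: [3.141, -0.001, -0.001]
wrist_force: [0.3, -1.1, 0.8]
width: 0.0333
```

Request:
step_arm(steps=[{"jaw": 0, "tx": 0.035, "ty": -0.03, "tz": 0, "ax": 0, "ay": 0, "az": 0}, {"jaw": 0, "tx": 0.07, "ty": -0.06, "tz": 0, "ax": 0, "ay": 0, "az": 0}, {"jaw": 0, "tx": 0.105, "ty": -0.09, "tz": 0, "ax": 0, "ay": 0, "az": 0}, {"jaw": 0, "tx": 0.14, "ty": -0.12, "tz": 0, "ax": 0, "ay": 0, "az": 0}, {"jaw": 0, "tx": 0.175, "ty": -0.15, "tz": 0, "ax": 0, "ay": 0, "az": 0}, {"jaw": 0, "tx": 0.204, "ty": -0.172, "tz": 0, "ax": 0, "ay": 0, "az": 0}, {"jaw": 0, "tx": 0.204, "ty": -0.172, "tz": 0, "ax": 0, "ay": 0, "az": 0}, {"jaw": 0, "tx": 0.204, "ty": -0.172, "tz": 0, "ax": 0, "ay": 0, "az": 0}])

```text
time: 2.35
tool_pos: [0.617, -0.1547, 0.323]
ee_rot: [3.141, 0.001, 0.001]
wrist_force: [-0.8, -0.2, 0.2]
width: 0.0004
```

```bash
python3 - <<'E'
from h import *
im,d=snapshot("wrist"); P=cloud("wrist",d); cv2.imwrite("pics/w1.png",im[:,:,::-1])
print(cam("wrist")[1:],get_obs()["tool_pos"],get_obs()["width"])
for s in silhouettes("wrist","lid"):
    m=s["pixels"]&(d>0); p=P[m]; print(s["confidence"],s["rect"],p.min(0).round(3),p.max(0).round(3),np.median(p,0).round(3))
E
```

```text
(array([ 0.69420016, -0.15562169,  0.49531738]), array([[-9.51955765e-04, -9.62939048e-01, -2.69717416e-01],
       [-9.99997174e-01,  1.50419043e-03, -1.84078073e-03],
       [ 2.17826600e-03,  2.69714901e-01, -9.62937759e-01]])) [ 0.61646143 -0.1554848   0.32356048] 0.0004974000742844747
0.64 [225.7, 194.5, 326.3, 259.7] [ 0.483 -0.208 -0.   ] [ 0.625 -0.074  0.341] [ 0.583 -0.158  0.195]
0.38 [329.6, 87.5, 395.6, 153.9] [ 0.647 -0.339 -0.   ] [ 0.736 -0.232  0.104] [ 0.693 -0.262  0.101]
```

View pics/w1.png

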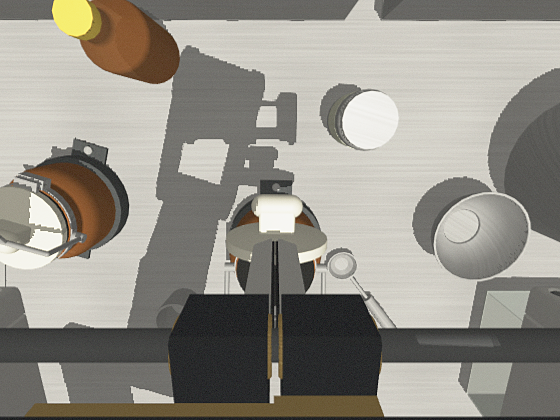

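The finger is centred behind the lid (rim at (275,240)), with the can and syrup well clear. I'll descend, then ease onto the outer face.

Request:
step_arm(steps=[{"jaw": 0, "tx": 0, "ty": 0, "tz": 0.035, "ax": 0, "ay": 0, "az": 0}, {"jaw": 0, "tx": 0, "ty": 0, "tz": 0.07, "ax": 0, "ay": 0, "az": 0}, {"jaw": 0, "tx": 0, "ty": 0, "tz": 0.104, "ax": 0, "ay": 0, "az": 0}, {"jaw": 0, "tx": 0, "ty": 0, "tz": 0.104, "ax": 0, "ay": 0, "az": 0}, {"jaw": 0, "tx": -0.01, "ty": 0, "tz": 0.104, "ax": 0, "ay": 0, "az": 0}, {"jaw": 0, "tx": -0.018, "ty": 0, "tz": 0.104, "ax": 0, "ay": 0, "az": 0}, {"jaw": 0, "tx": -0.024, "ty": 0, "tz": 0.104, "ax": 0, "ay": 0, "az": 0}, {"jaw": 0, "tx": -0.03, "ty": 0, "tz": 0.104, "ax": 0, "ay": 0, "az": 0}])

```text
time: 3.25
tool_pos: [0.588, -0.1567, 0.224]
ee_rot: [3.138, -0.01, -0.002]
wrist_force: [4.5, 0.2, 5.7]
width: 0.0001
```

Request:
step_arm(steps=[{"jaw": 0, "tx": -0.006, "ty": 0, "tz": 0.002, "ax": 0, "ay": 0, "az": 0}, {"jaw": 0, "tx": -0.012, "ty": 0, "tz": 0.002, "ax": 0, "ay": 0, "az": 0}, {"jaw": 0, "tx": -0.018, "ty": 0, "tz": 0.003, "ax": 0, "ay": 0, "az": 0}, {"jaw": 0, "tx": -0.025, "ty": 0, "tz": 0.004, "ax": 0, "ay": 0, "az": 0}])

```text
time: 3.65
tool_pos: [0.5627, -0.1567, 0.2204]
ee_rot: [3.137, -0.011, -0.002]
wrist_force: [2.1, 0.3, 5.0]
width: 0.0009
```

Request:
step_arm(steps=[{"jaw": 0, "tx": -0.009, "ty": 0, "tz": 0.002, "ax": 0, "ay": 0, "az": 0}, {"jaw": 0, "tx": -0.017, "ty": 0, "tz": 0.0045, "ax": 0, "ay": 0, "az": 0}, {"jaw": 0, "tx": -0.026, "ty": 0, "tz": 0.0075, "ax": 0, "ay": 0, "az": 0}, {"jaw": 0, "tx": -0.034, "ty": 0, "tz": 0.0115, "ax": 0, "ay": 0, "az": 0}, {"jaw": 0, "tx": -0.042, "ty": 0, "tz": 0.0165, "ax": 0, "ay": 0, "az": 0}, {"jaw": 0, "tx": -0.049, "ty": 0, "tz": 0.022, "ax": 0, "ay": 0, "az": 0}, {"jaw": 0, "tx": -0.056, "ty": 0, "tz": 0.0285, "ax": 0, "ay": 0, "az": 0}, {"jaw": 0, "tx": -0.063, "ty": 0, "tz": 0.0355, "ax": 0, "ay": 0, "az": 0}])

```text
time: 4.45
tool_pos: [0.4994, -0.157, 0.1834]
ee_rot: [3.137, -0.01, -0.002]
wrist_force: [2.5, -0.1, 0.8]
width: 0.0005
```

Request:
step_arm(steps=[{"jaw": 0, "tx": -0.0055, "ty": 0, "tz": 0.0055, "ax": 0, "ay": 0, "az": 0}, {"jaw": 0, "tx": -0.0105, "ty": 0, "tz": 0.0135, "ax": 0, "ay": 0, "az": 0}, {"jaw": 0, "tx": -0.0135, "ty": 0, "tz": 0.022, "ax": 0, "ay": 0, "az": 0}, {"jaw": 0, "tx": -0.016, "ty": 0, "tz": 0.028, "ax": 0, "ay": 0, "az": 0}, {"jaw": 0, "tx": -0.017, "ty": 0, "tz": 0.032, "ax": 0, "ay": 0, "az": 0}, {"jaw": 0, "tx": -0.018, "ty": 0, "tz": 0.035, "ax": 0, "ay": 0, "az": 0}])

```text
time: 5.05
tool_pos: [0.4814, -0.1571, 0.1477]
ee_rot: [3.137, -0.009, -0.002]
wrist_force: [1.1, 0.3, 1.7]
width: 0.0005
```

Request:
step_arm(steps=[{"jaw": 0, "tx": 0, "ty": 0, "tz": 0.003, "ax": 0, "ay": 0, "az": 0}, {"jaw": 0, "tx": 0, "ty": 0, "tz": 0.005, "ax": 0, "ay": 0, "az": 0}, {"jaw": 0, "tx": 0, "ty": 0, "tz": 0.007, "ax": 0, "ay": 0, "az": 0}, {"jaw": 0, "tx": 0, "ty": 0, "tz": 0.008, "ax": 0, "ay": 0, "az": 0}])

```text
time: 5.45
tool_pos: [0.4816, -0.1572, 0.1461]
ee_rot: [3.135, -0.012, -0.001]
wrist_force: [-10.5, 5.0, 27.4]
width: 0.0007
```

27 N straight up at the stop, and the fingertip height of 0.138 matches a shut lid at that radius. I'll lift off, move to the front and look.

Request:
step_arm(steps=[{"jaw": 0, "tx": 0, "ty": 0, "tz": -0.01, "ax": 0, "ay": 0, "az": 0}, {"jaw": 0, "tx": 0, "ty": 0, "tz": -0.04, "ax": 0, "ay": 0, "az": 0}, {"jaw": 0, "tx": 0, "ty": 0, "tz": -0.08, "ax": 0, "ay": 0, "az": 0}, {"jaw": 0, "tx": -0.02, "ty": 0, "tz": -0.1, "ax": 0, "ay": 0, "az": 0}, {"jaw": 0, "tx": -0.06, "ty": 0, "tz": -0.1, "ax": 0, "ay": 0, "az": 0}, {"jaw": 0, "tx": -0.1, "ty": 0, "tz": -0.1, "ax": 0, "ay": 0, "az": 0}, {"jaw": 0, "tx": -0.1, "ty": 0, "tz": -0.1, "ax": 0, "ay": 0, "az": 0}])

```text
time: 6.15
tool_pos: [0.3774, -0.1562, 0.2451]
ee_rot: [3.135, -0.012, -0.003]
wrist_force: [0.5, -0.1, 0.3]
width: 0.0007
```

```bash
python3 - <<'E'
from h import *
o=get_obs(); print(o["tool_pos"],o["wrist_force"])
im,d=snapshot("side"); P=cloud("side",d); np.save("side1.npy",d)
iw,dw=snapshot("wrist"); Pw=cloud("wrist",dw)
cv2.imwrite("pics/s2.png",np.hstack([cv2.resize(im[140:250,270:370],(400,440),interpolation=2),cv2.resize(iw,(400,300)) if 0 else cv2.resize(iw[200:420,180:380],(400,440),interpolation=2)])[:,:,::-1])
for n,PP,dd in(("side",P,d),("wrist",Pw,dw)):
  for q in["lid","crossbar"]:
    for s in silhouettes(n,q)[:2]:
      m=s["pixels"]&(dd>0); p=PP[m]; print(n,q,round(s["confidence"],2),np.round(s["rect"]),*np.percentile(p,[3,50,97],axis=0).round(3))
b=(abs(P[...,1]+.156)<.022)&(P[...,0]>.405)&(P[...,0]<.46)&(P[...,2]>.125)&(P[...,2]<.2)
p=P[b]; print(len(p),np.polyfit(p[:,2],p[:,0],1) if len(p)>4 else '',p[::5].round(3))
b=(abs(Pw[...,1]+.156)<.05)&(Pw[...,0]>.46)&(Pw[...,0]<.57)&(Pw[...,2]>.12)&(Pw[...,2]<.2)
p=Pw[b]; 
for x in np.arange(.46,.57,.01):
    a=p[abs(p[:,0]-x)<.005]; print(round(x,3),len(a),np.median(a[:,2]).round(3) if len(a) else '')
E
```

```text
[ 0.37743571 -0.15615187  0.24505091] [ 0.52115355 -0.09976745  0.30396112]
side lid 0.96 [307. 174. 341. 194.] [ 0.457 -0.189  0.127] [ 0.496 -0.14   0.136] [ 0.549 -0.105  0.175]
side crossbar 0.66 [319. 182. 354. 203.] [ 0.418 -0.334  0.03 ] [ 0.441 -0.135  0.132] [ 0.531 -0.089  0.177]
wrist lid 0.95 [208.   0. 335. 124.] [ 0.463 -0.2    0.134] [ 0.503 -0.155  0.137] [ 0.545 -0.111  0.177]
wrist lid 0.55 [  0.   0.  71. 112.] [0.483 0.078 0.004] [0.535 0.093 0.035] [0.578 0.163 0.083]
wrist crossbar 0.78 [197.  64. 346. 175.] [ 0.42  -0.219  0.118] [ 0.442 -0.155  0.139] [ 0.495 -0.091  0.178]
wrist crossbar 0.66 [193.   2. 351. 173.] [ 0.425 -0.216  0.031] [ 0.492 -0.155  0.136] [ 0.544 -0.094  0.177]
60 [-0.77963557  0.5529968 ] [[ 0.419 -0.172  0.175]
 [ 0.417 -0.156  0.176]
 [ 0.419 -0.139  0.177]
 [ 0.429 -0.175  0.151]
 [ 0.423 -0.135  0.167]
 [ 0.423 -0.136  0.163]
 [ 0.459 -0.153  0.135]
 [ 0.439 -0.169  0.133]
 [ 0.433 -0.143  0.145]
 [ 0.435 -0.141  0.142]
 [ 0.454 -0.152  0.125]
 [ 0.457 -0.143  0.126]]
0.46 354 0.135
0.47 1063 0.136
0.48 1314 0.137
0.49 1552 0.138
0.5 2336 0.153
0.51 1775 0.175
0.52 986 0.137
0.53 1488 0.137
0.54 1397 0.136
0.55 406 0.136
0.56 0
```

View pics/s2.png

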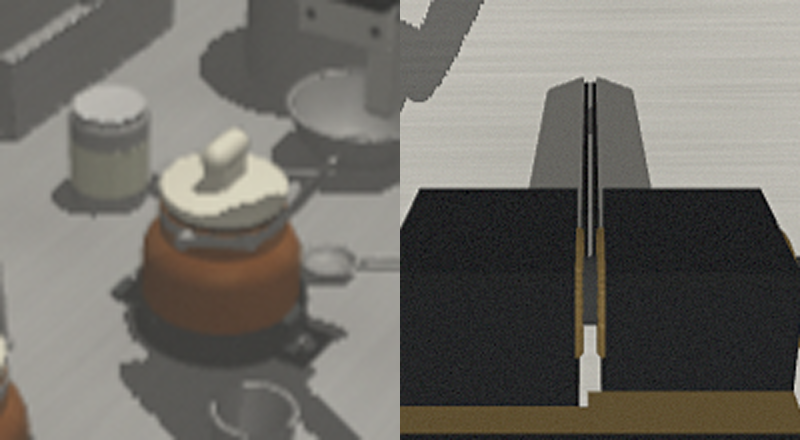

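The lid is level (0.136 front and back, ridge at 0.177), so it is shut. The lever's front face runs from (0.445, 0.136) to its tip at (0.418, 0.177). Next I'll work out the push arc.

```bash
python3 - <<'E'
import numpy as np
B=.65
for c in np.arange(.35,1.72,.1):
    f=c+B; cb=np.array([.509,.112])+.066*np.array([-np.cos(c),np.sin(c)]); u=np.array([-np.cos(f),np.sin(f)]);n=np.array([-np.sin(f),-np.cos(f)])
    E=cb+.038*u+.002*n; T=cb+.052*u+.002*n
    print(round(c,2),"tcp",(min(E[0],T[0])-.008).round(4),(E[1]+.008).round(4),"levertip",T.round(3))
E
```

```text
0.35 tcp 0.4092 0.1735 levertip [0.417 0.177]
0.45 tcp 0.4162 0.1817 levertip [0.424 0.186]
0.55 tcp 0.424 0.1892 levertip [0.432 0.194]
0.65 tcp 0.4326 0.196 levertip [0.441 0.202]
0.75 tcp 0.4419 0.2021 levertip [0.45  0.208]
0.85 tcp 0.4518 0.2073 levertip [0.46  0.213]
0.95 tcp 0.4617 0.2117 levertip [0.47  0.218]
1.05 tcp 0.4711 0.2152 levertip [0.481 0.221]
1.15 tcp 0.4807 0.2177 levertip [0.492 0.223]
1.25 tcp 0.4906 0.2192 levertip [0.503 0.224]
1.35 tcp 0.5005 0.2198 levertip [0.514 0.225]
1.45 tcp 0.5105 0.2193 levertip [0.526 0.223]
1.55 tcp 0.5204 0.2179 levertip [0.537 0.221]
1.65 tcp 0.53 0.2155 levertip [0.547 0.218]
```

Request:
step_arm(steps=[{"jaw": 0, "tx": 0, "ty": 0, "tz": 0.03, "ax": 0, "ay": 0, "az": 0}, {"jaw": 0, "tx": 0, "ty": 0, "tz": 0.06, "ax": 0, "ay": 0, "az": 0}, {"jaw": 0, "tx": 0, "ty": 0, "tz": 0.072, "ax": 0, "ay": 0, "az": 0}, {"jaw": 0, "tx": 0.01, "ty": 0, "tz": 0.072, "ax": 0, "ay": 0, "az": 0}, {"jaw": 0, "tx": 0.02, "ty": 0, "tz": 0.072, "ax": 0, "ay": 0, "az": 0}, {"jaw": 0, "tx": 0.027, "ty": 0, "tz": 0.072, "ax": 0, "ay": 0, "az": 0}, {"jaw": 0, "tx": 0.033, "ty": 0, "tz": 0.072, "ax": 0, "ay": 0, "az": 0}, {"jaw": 0, "tx": 0.04, "ty": 0, "tz": 0.072, "ax": 0, "ay": 0, "az": 0}])

```text
time: 7.25
tool_pos: [0.4117, -0.1577, 0.1763]
ee_rot: [3.134, 0.016, -0.003]
wrist_force: [-44.7, 1.1, 33.2]
width: 0.0006
```

44.7 N in -x with 33 N upward means friction wedging: the force line runs through the pivot, because I pushed level while the lever tip had to rise. The resultant may have passed 50 N. I'll back off at once, then tilt the finger so it lies flush under the lever and follow the arc.

Request:
step_arm(steps=[{"jaw": 0, "tx": -0.015, "ty": 0, "tz": 0, "ax": 0, "ay": 0, "az": 0}, {"jaw": 0, "tx": -0.04, "ty": 0, "tz": 0, "ax": 0, "ay": 0.14, "az": 0}, {"jaw": 0, "tx": -0.045, "ty": 0, "tz": 0, "ax": 0, "ay": 0.28, "az": 0}, {"jaw": 0, "tx": -0.045, "ty": 0, "tz": 0, "ax": 0, "ay": 0.42, "az": 0}, {"jaw": 0, "tx": -0.045, "ty": 0, "tz": 0, "ax": 0, "ay": 0.56, "az": 0}, {"jaw": 0, "tx": -0.045, "ty": 0, "tz": 0, "ax": 0, "ay": 0.57, "az": 0}, {"jaw": 0, "tx": -0.045, "ty": 0, "tz": 0, "ax": 0, "ay": 0.57, "az": 0}])

```text
time: 7.95
tool_pos: [0.3667, -0.1587, 0.1785]
ee_rot: [3.13, -0.554, 0.0]
wrist_force: [-0.8, -0.5, 0.6]
width: 0.0003
```

```bash
python3 - <<'E'
from h import *
o=get_obs(); print(o["tool_pos"],o["ee_rot"],o["wrist_force"])
t=R.from_euler('xyz',o["ee_rot"]).as_matrix(); print(t.round(3))
n="side"
if 1:
    im,d=snapshot(n); P=cloud(n,d); cv2.imwrite(f"pics/{n}3.png",cv2.resize(im[130:260,260:420],(800,650)) [:600,:,::-1])
    for y0 in (-.172,-.156,-.14):
        b=(abs(P[...,1]-y0)<.009)&(P[...,0]>.40)&(P[...,0]<.47)&(P[...,2]>.12)&(P[...,2]<.22); print(P[b].round(3).tolist())
E
```

```text
[ 0.36667572 -0.15867723  0.17850616] [ 3.12988793e+00 -5.54329898e-01  4.08551483e-04] [-0.79989526 -0.51832978  0.60428183]
[[ 0.85  -0.006  0.526]
 [ 0.    -1.    -0.011]
 [ 0.526  0.01  -0.85 ]]
[[0.418, -0.163, 0.183], [0.418, -0.169, 0.18], [0.419, -0.164, 0.179], [0.421, -0.17, 0.172], [0.423, -0.169, 0.168], [0.429, -0.175, 0.156], [0.47, -0.179, 0.136], [0.465, -0.176, 0.139], [0.432, -0.173, 0.152], [0.469, -0.177, 0.133], [0.464, -0.175, 0.136], [0.462, -0.178, 0.135], [0.468, -0.169, 0.134], [0.464, -0.169, 0.136], [0.463, -0.174, 0.133], [0.461, -0.176, 0.133], [0.461, -0.17, 0.132], [0.456, -0.168, 0.135], [0.441, -0.179, 0.134], [0.458, -0.165, 0.132], [0.454, -0.164, 0.134], [0.438, -0.166, 0.138], [0.454, -0.164, 0.13], [0.441, -0.167, 0.133], [0.438, -0.167, 0.134], [0.457, -0.171, 0.122], [0.44, -0.164, 0.132]]
[[0.418, -0.163, 0.183], [0.42, -0.161, 0.18], [0.419, -0.164, 0.179], [0.42, -0.154, 0.18], [0.418, -0.158, 0.179], [0.42, -0.148, 0.18], [0.419, -0.152, 0.178], [0.421, -0.157, 0.171], [0.424, -0.156, 0.167], [0.423, -0.147, 0.168], [0.429, -0.161, 0.155],
[... 1374 characters left out ...]
, 0.134], [0.463, -0.14, 0.132], [0.46, -0.142, 0.132], [0.456, -0.142, 0.134], [0.455, -0.145, 0.133], [0.438, -0.132, 0.146], [0.434, -0.133, 0.147], [0.438, -0.146, 0.138], [0.467, -0.135, 0.13], [0.462, -0.133, 0.133], [0.461, -0.138, 0.131], [0.458, -0.138, 0.132], [0.454, -0.137, 0.134], [0.456, -0.147, 0.127], [0.441, -0.132, 0.141], [0.439, -0.136, 0.139], [0.44, -0.145, 0.134], [0.46, -0.135, 0.129], [0.456, -0.134, 0.131], [0.456, -0.142, 0.126], [0.444, -0.133, 0.135], [0.442, -0.134, 0.136], [0.438, -0.135, 0.137], [0.438, -0.141, 0.133], [0.461, -0.131, 0.127], [0.459, -0.134, 0.126], [0.455, -0.134, 0.127], [0.443, -0.131, 0.133], [0.441, -0.132, 0.133], [0.461, -0.132, 0.123]]
```

View pics/side3.png

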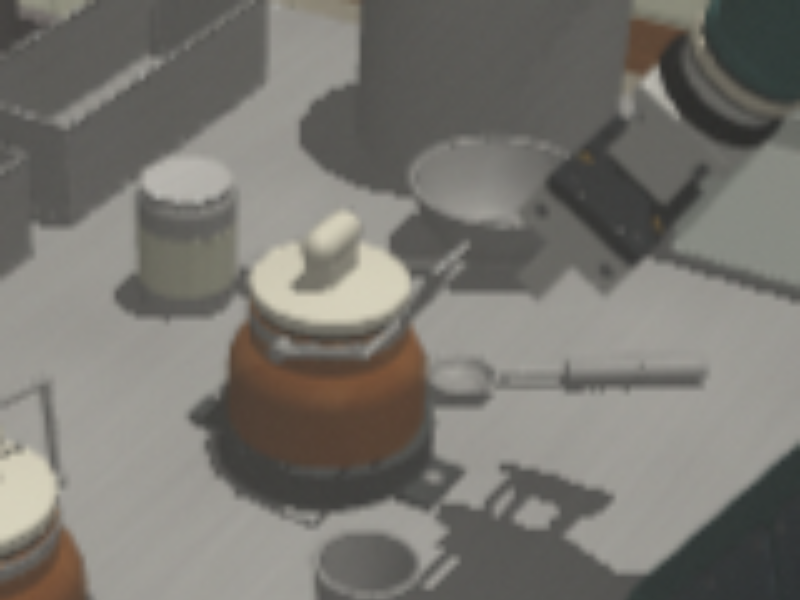

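The side view shows the lid shut and the bail only slightly raised (c ≈ 0.4), with the lever tip near (465,245). The finger is tilted and clear.

```bash
cat > arc.py <<'E'
from h import *
import sys
o=get_obs(); p=np.array(o["tool_pos"]); T=R.from_euler('xyz',o["ee_rot"]).as_matrix()
m=T[:,0];a=T[:,2]; B=.67; s=float(sys.argv[2]) if len(sys.argv)>2 else .034
for c in eval(sys.argv[1]):
    f=c+B; C=np.array([.509-.066*np.cos(c)-s*np.cos(f)-.002*np.sin(f),-.156,.112+.066*np.sin(c)+s*np.sin(f)-.002*np.cos(f)])
    tcp=C-.008*m-.008*a; print(round(c,2),tcp.round(4),"tool shift",(T.T@(tcp-p)).round(4))
E
python3 arc.py "np.arange(.2,1.71,.1)"
```

```text
0.2 [ 0.4098 -0.1559  0.1524] tool shift [ 0.022 -0.003  0.045]
0.3 [ 0.4141 -0.1559  0.161 ] tool shift [ 0.0301 -0.0029  0.0399]
0.4 [ 0.4191 -0.1559  0.1692] tool shift [ 0.0387 -0.0028  0.0357]
0.5 [ 0.425  -0.1559  0.1768] tool shift [ 0.0476 -0.0028  0.0323]
0.6 [ 0.4315 -0.1559  0.1837] tool shift [ 0.0569 -0.0027  0.0298]
0.7 [ 0.4388 -0.1559  0.19  ] tool shift [ 0.0664 -0.0027  0.0283]
0.8 [ 0.4466 -0.1559  0.1956] tool shift [ 0.0759 -0.0027  0.0277]
0.9 [ 0.4549 -0.1559  0.2003] tool shift [ 0.0855 -0.0026  0.028 ]
1.0 [ 0.4637 -0.1559  0.2042] tool shift [ 0.095  -0.0026  0.0294]
1.1 [ 0.4728 -0.1559  0.2071] tool shift [ 0.1043 -0.0026  0.0316]
1.2 [ 0.4822 -0.1559  0.2092] tool shift [ 0.1134 -0.0026  0.0348]
1.3 [ 0.4917 -0.1559  0.2103] tool shift [ 0.122  -0.0027  0.0389]
1.4 [ 0.5013 -0.1559  0.2104] tool shift [ 0.1303 -0.0027  0.0438]
1.5 [ 0.5108 -0.1559  0.2096] tool shift [ 0.138  -0.0027  0.0495]
1.6 [ 0.5203 -0.1559  0.2079] tool shift [ 0.145  -0.0028  0.056 ]
1.7 [ 0.5295 -0.1559  0.2052] tool shift [ 0.1515 -0.0029  0.0631]
```

Request:
step_arm(steps=[{"jaw": 0, "tx": 0, "ty": -0.003, "tz": 0.02, "ax": 0, "ay": 0, "az": 0}, {"jaw": 0, "tx": 0.015, "ty": -0.003, "tz": 0.036, "ax": 0, "ay": 0, "az": 0}, {"jaw": 0, "tx": 0.025, "ty": -0.003, "tz": 0.036, "ax": 0, "ay": 0, "az": 0}, {"jaw": 0, "tx": 0.031, "ty": -0.003, "tz": 0.036, "ax": 0, "ay": 0, "az": 0}, {"jaw": 0, "tx": 0.036, "ty": -0.003, "tz": 0.036, "ax": 0, "ay": 0, "az": 0}, {"jaw": 0, "tx": 0.04, "ty": -0.003, "tz": 0.035, "ax": 0, "ay": 0, "az": 0}, {"jaw": 0, "tx": 0.044, "ty": -0.003, "tz": 0.034, "ax": 0, "ay": 0, "az": 0}])

```text
time: 8.7
tool_pos: [0.4227, -0.1558, 0.1739]
ee_rot: [3.129, -0.554, 0.003]
wrist_force: [-3.9, 0.4, 1.0]
width: 0.0004
```

Request:
step_arm(steps=[{"jaw": 0, "tx": 0.006, "ty": 0, "tz": -0.002, "ax": 0, "ay": 0, "az": 0}, {"jaw": 0, "tx": 0.013, "ty": 0, "tz": -0.0035, "ax": 0, "ay": 0, "az": 0}, {"jaw": 0, "tx": 0.02, "ty": 0, "tz": -0.0045, "ax": 0, "ay": 0, "az": 0}, {"jaw": 0, "tx": 0.027, "ty": 0, "tz": -0.0055, "ax": 0, "ay": 0, "az": 0}])

```text
time: 9.1
tool_pos: [0.4432, -0.1559, 0.1932]
ee_rot: [3.129, -0.554, 0.003]
wrist_force: [-0.6, -0.3, -0.8]
width: 0.0004
```

Request:
step_arm(steps=[{"jaw": 0, "tx": 0.007, "ty": 0, "tz": 0, "ax": 0, "ay": 0, "az": 0}, {"jaw": 0, "tx": 0.0145, "ty": 0, "tz": 0, "ax": 0, "ay": 0, "az": 0}, {"jaw": 0, "tx": 0.02, "ty": 0, "tz": 0.001, "ax": 0, "ay": 0, "az": 0}, {"jaw": 0, "tx": 0.026, "ty": 0, "tz": 0.002, "ax": 0, "ay": 0, "az": 0}, {"jaw": 0, "tx": 0.033, "ty": 0, "tz": 0.0036, "ax": 0, "ay": 0, "az": 0}, {"jaw": 0, "tx": 0.0423, "ty": 0, "tz": 0.0068, "ax": 0, "ay": 0, "az": 0}])

```text
time: 9.7
tool_pos: [0.4833, -0.1559, 0.2099]
ee_rot: [3.129, -0.554, 0.003]
wrist_force: [-1.2, -0.6, -0.2]
width: 0.0005
```

```bash
python3 arc.py "np.arange(1.2,1.71,.05)"; python3 - <<'E'
from h import *
im,d=snapshot("side"); P=cloud("side",d); cv2.imwrite("pics/side4.png",cv2.resize(im[150:240,275:385],(660,540),interpolation=2)[:,:,::-1])
print(get_obs()["wrist_force"])
E
```

```text
1.2 [ 0.4822 -0.1559  0.2092] tool shift [-0.0013  0.      0.    ]
1.25 [ 0.4869 -0.1559  0.2099] tool shift [0.0031 0.     0.0019]
1.3 [ 0.4917 -0.1559  0.2103] tool shift [0.0073 0.     0.0041]
1.35 [ 0.4965 -0.1559  0.2105] tool shift [ 0.0115 -0.      0.0064]
1.4 [ 0.5013 -0.1559  0.2104] tool shift [ 0.0156 -0.      0.009 ]
1.45 [ 0.5061 -0.1559  0.2102] tool shift [ 0.0195 -0.0001  0.0118]
1.5 [ 0.5108 -0.1559  0.2096] tool shift [ 0.0233 -0.0001  0.0147]
1.55 [ 0.5156 -0.1559  0.2089] tool shift [ 0.0269 -0.0001  0.0178]
1.6 [ 0.5203 -0.1559  0.2079] tool shift [ 0.0304 -0.0001  0.0212]
1.65 [ 0.5249 -0.1559  0.2066] tool shift [ 0.0336 -0.0002  0.0246]
1.7 [ 0.5295 -0.1559  0.2052] tool shift [ 0.0368 -0.0002  0.0283]
[-0.28813943  0.12710827  0.87335898]
```

View pics/side4.png

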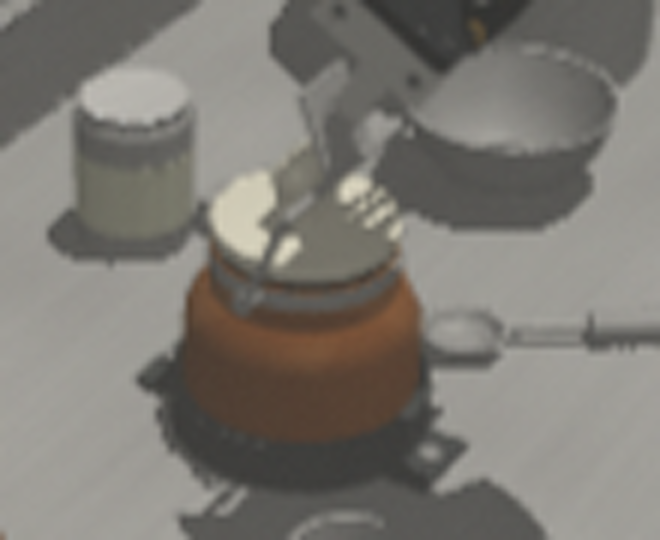

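The bail is up just before the ridge, with the lever at (320,110) leaning back and the finger in front of it. I'll continue along the arc slowly.

Request:
step_arm(steps=[{"jaw": 0, "tx": 0.004, "ty": 0, "tz": 0.002, "ax": 0, "ay": 0, "az": 0}, {"jaw": 0, "tx": 0.0075, "ty": 0, "tz": 0.004, "ax": 0, "ay": 0, "az": 0}, {"jaw": 0, "tx": 0.0115, "ty": 0, "tz": 0.0065, "ax": 0, "ay": 0, "az": 0}, {"jaw": 0, "tx": 0.0155, "ty": 0, "tz": 0.009, "ax": 0, "ay": 0, "az": 0}, {"jaw": 0, "tx": 0.0195, "ty": 0, "tz": 0.012, "ax": 0, "ay": 0, "az": 0}])

```text
time: 10.25
tool_pos: [0.5076, -0.1561, 0.2105]
ee_rot: [3.129, -0.555, 0.003]
wrist_force: [-5.4, 0.2, 2.7]
width: 0.0007
```

Request:
step_arm(steps=[{"jaw": 0, "tx": 0.002, "ty": 0, "tz": 0.002, "ax": 0, "ay": 0, "az": 0}, {"jaw": 0, "tx": 0.004, "ty": 0, "tz": 0.004, "ax": 0, "ay": 0, "az": 0}, {"jaw": 0, "tx": 0.006, "ty": 0, "tz": 0.006, "ax": 0, "ay": 0, "az": 0}])

```text
time: 10.55
tool_pos: [0.5154, -0.1562, 0.2093]
ee_rot: [3.128, -0.554, 0.004]
wrist_force: [-8.7, 1.1, 5.6]
width: 0.0002
```

Request:
step_arm(steps=[{"jaw": 0, "tx": 0.002, "ty": 0, "tz": 0.002, "ax": 0, "ay": 0, "az": 0}, {"jaw": 0, "tx": 0.004, "ty": 0, "tz": 0.0045, "ax": 0, "ay": 0, "az": 0}, {"jaw": 0, "tx": 0.006, "ty": 0, "tz": 0.007, "ax": 0, "ay": 0, "az": 0}])

```text
time: 10.85
tool_pos: [0.5248, -0.1564, 0.207]
ee_rot: [3.127, -0.556, 0.004]
wrist_force: [-0.1, -0.4, 0.0]
width: 0.0003
```

Force rose to 10 N, then dropped to zero, so it looks snapped. I'll retreat and check.

Request:
step_arm(steps=[{"jaw": 0, "tx": 0, "ty": 0, "tz": -0.03, "ax": 0, "ay": 0, "az": 0}, {"jaw": 0, "tx": 0, "ty": 0, "tz": -0.07, "ax": 0, "ay": 0, "az": 0}, {"jaw": 0, "tx": 0, "ty": 0, "tz": -0.11, "ax": 0, "ay": 0, "az": 0}, {"jaw": 0, "tx": -0.04, "ty": 0, "tz": -0.13, "ax": 0, "ay": 0, "az": 0}, {"jaw": 0, "tx": -0.08, "ty": 0, "tz": -0.13, "ax": 0, "ay": 0, "az": 0}, {"jaw": 0, "tx": -0.12, "ty": 0, "tz": -0.13, "ax": 0, "ay": 0, "az": 0}, {"jaw": 0, "tx": -0.12, "ty": 0, "tz": -0.13, "ax": 0, "ay": 0, "az": 0}])

```text
time: 11.55
tool_pos: [0.3514, -0.1554, 0.2501]
ee_rot: [3.131, -0.552, -0.005]
wrist_force: [0.7, -0.2, 0.1]
width: 0.0002
```

```bash
python3 - <<'E'
from h import *
o=get_obs(); print(o["time"],o["tool_pos"],o["wrist_force"])
im,d=snapshot("side"); P=cloud("side",d); cv2.imwrite("pics/side5.png",cv2.resize(im[150:300,215:385],(680,600),interpolation=2)[:,:,::-1])
it,dt=snapshot("top"); Pt=cloud("top",dt)
for n,PP,dd,old in(("side",P,d,"side0.npy"),("top",Pt,dt,"top0.npy")):
  for q in["lid","crossbar"]:
    for s in silhouettes(n,q)[:3]:
      m=s["pixels"]&(dd>0); p=PP[m]; print(n,q,round(s["confidence"],2),np.round(s["rect"]),*np.percentile(p,[3,50,97],axis=0).round(3))
b=(abs(Pt[...,1]+.156)<.07)&(abs(Pt[...,0]-.53)<.06)&(Pt[...,2]>.172)&(Pt[...,2]<.24)
p=Pt[b]; print(p[::6].round(3).tolist())
E
```

```text
11.55 [ 0.35137816 -0.15543731  0.25006745] [ 0.74529154 -0.1642523   0.14349795]
side lid 0.98 [308. 172. 340. 196.] [ 0.458 -0.196  0.125] [ 0.496 -0.139  0.136] [ 0.554 -0.1    0.175]
side crossbar 0.72 [311. 161. 337. 196.] [ 0.507 -0.488 -0.003] [ 0.524 -0.157  0.182] [ 0.729 -0.091  0.209]
top crossbar 0.94 [308. 198. 366. 222.] [ 0.512 -0.214  0.151] [ 0.532 -0.156  0.192] [ 0.554 -0.095  0.211]
[[0.555, -0.135, 0.209], [0.555, -0.149, 0.212], [0.555, -0.162, 0.214], [0.556, -0.177, 0.208], [0.553, -0.146, 0.211], [0.553, -0.16, 0.21], [0.553, -0.174, 0.211], [0.551, -0.145, 0.207], [0.551, -0.159, 0.208], [0.551, -0.172, 0.209], [0.549, -0.142, 0.206], [0.549, -0.156, 0.207], [0.55, -0.171, 0.205], [0.546, -0.14, 0.208], [0.547, -0.155, 0.204], [0.547, -0.168, 0.204], [0.546, -0.139, 0.199], [0.545, -0.152, 0.204], [0.545, -0.166, 0.203], [0.542, -0.136, 0.204], [0.543, -0.15, 0.201], [0.542, -0.163, 0.207], [0.543, -0.178, 0.202], [0.54, -0.145, 0.204], [0.541, -0.16, 0.201], [0.541, -0.173, 0.203], [0.538, -0.143, 0.2], [0.539, -0.157, 0.2], [0.539, -0.172, 0.198], [0.537, 
[... 879 characters left out ...]
125, 0.181], [0.515, -0.139, 0.183], [0.515, -0.153, 0.184], [0.516, -0.168, 0.18], [0.516, -0.182, 0.179], [0.517, -0.196, 0.178], [0.517, -0.211, 0.178], [0.513, -0.134, 0.179], [0.513, -0.148, 0.183], [0.513, -0.163, 0.18], [0.514, -0.177, 0.18], [0.514, -0.191, 0.18], [0.514, -0.206, 0.179], [0.514, -0.22, 0.18], [0.511, -0.147, 0.175], [0.511, -0.161, 0.178], [0.512, -0.175, 0.175], [0.509, -0.142, 0.177], [0.508, -0.155, 0.181], [0.509, -0.171, 0.175], [0.506, -0.139, 0.178], [0.506, -0.154, 0.177], [0.506, -0.168, 0.178], [0.504, -0.144, 0.176], [0.504, -0.158, 0.178], [0.504, -0.172, 0.179], [0.502, -0.149, 0.173], [0.502, -0.163, 0.175], [0.502, -0.178, 0.174], [0.5, -0.164, 0.172]]
```

View pics/side5.png

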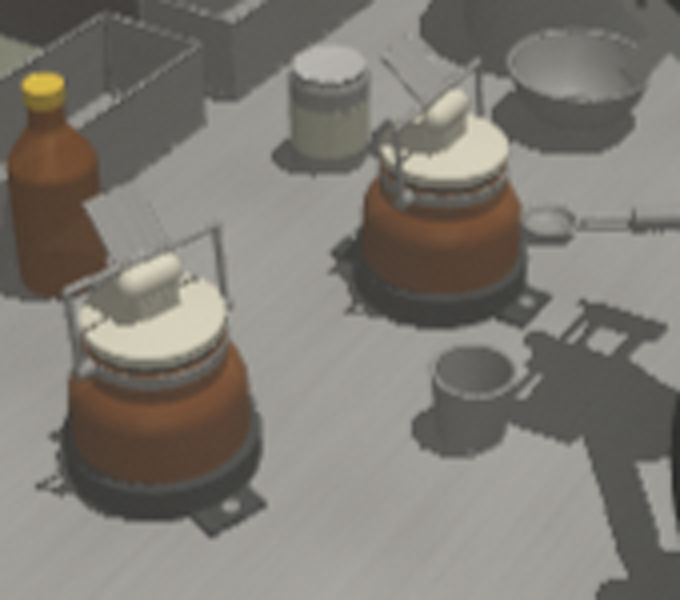

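Both jars now look alike, with the lever leaning back at (420,75). The crossbar at x ≈ 0.5155 gives a clasp of about 1.67 rad. Nothing is in contact and the bystanders appear unmoved.

```bash
python3 -c "
from bench import *
print(close_job())"
```

```text
the job is handed in; nothing more can be done
None
```

The jar is shut and clamped and I handed the job in at about 11.7 s, but one push may have broken the 50 N contact limit.

**What I did:** I swung the lid down from behind with the closed fingertips and pressed it onto the seal with about 27 N straight down. Then I tilted the finger under the lever and followed its arc. Resistance rose to about 10 N before falling to zero as the bail snapped over.

**Last checks:**
- **Lid:** after pressing, it was level at 0.136 m front and back, with the ridge at 0.177 m, which matches a shut lid. The final side view agrees.
- **Bail:** the crossbar sits about 6.5 mm behind the pivot, which puts the clasp at about 1.67 rad. It looks the same as the second jar.
- **Surroundings:** in the last side view the second jar and the bystanders in frame (cup, can, syrup, bowl, spoon) look unmoved. I did not measure them, and the mug and spatula were not in that view.
- **Robot:** it is clear of the jar, with wrist force under 1 N.

**What went wrong:** my first level push on the lever wedged by friction. The wrist read (-44.7, 1.1, 33.2) N when that move ended, about 56 N in total. I backed off at once and changed the approach. If the judge counts that resultant as one contact force on the jar, it broke the limit. No message reported a failure, but the interface gives no verdict, so I can't rule it out.

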